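# Rinse the tall glass and hold it tilted to drain

## Task

Take the tall glass that stands upside down on the glass rack: draw it straight up off its peg, put its mouth squarely over the black star of the glass rinser and press the star right down to its stop, keeping it down for a good second so the inside is rinsed. Then lift the glass clear and, with its mouth a good 10 cm above the drip tray, tip it about halfway onto its side (about 45 degrees, any direction, mouth still lower than base) so that the last drops run off the rim into the tray. Finish while holding it still there in the gripper, with the tumblers, the jug and the soap left standing where they are.

Things in the scene. Friction and masses are not known exactly. Their poses are not given: they have to be found in the camera images.
- tall_glass: The tall clear glass, upside down over one peg of the rack; the only one so tall: 155 mm high, outside diameter 62 mm at the mouth tapering to 55 mm at the base, wall 3.5 mm, bottom 10 mm thick, 0.2 to 0.4 kg. Origin at the centre of the mouth (the underside as it stands), z axis from mouth to base (straight up at the start).
- tall_glass_mouth (a point): The centre of the tall glass's mouth, in the plane of its rim (same point and axes as the glass's origin).
- rack: The fixed glass rack, left or right of the robot: black base 124 x 366 x 12 mm (own x, y, z), long edges 15 mm high, and four upright steel pegs 9 mm thick (tips 13 mm) at x = 0, y = -129, -43, +43, +129 mm; one is empty. Glasses stand rim down on the base, 12 mm up. Peg tips are 88 mm above the worktop. Origin at the centre of its underside, z up.
- station: The fixed rinse station: a stainless drip tray 170 x 320 mm (own x, y), rim 24 mm high; origin at the centre of its underside, z up. Its +y half is a grille (top at 18 mm) where the milk jug stands; its -y half is a steel deck (top at 18 mm) with a round opening, out of which the rinser's star stands, at x = 0, y = -78 mm.
- rinser_top (a point): The centre of the top of the rinser's star: a black, flat star of eight spokes, 84 mm across, that a glass is set upon mouth down. Its top is 44 mm above the worktop when released and 34 mm when fully pressed; it moves straight down with a pressed glass.
- rinser (a joint): Travel of the sprung star, in m: 0 released, 0.010 fully down at its stop. A spring pushes it back up; it needs about 5 N to start moving and about 10 N to be fully down.
- tumbler_a: A short clear tumbler, 90 mm high and 75 mm across, upside down on another peg of the rack; leave it alone. Origin at the centre of its underside (the mouth), z up.
- tumbler_b: A second short tumbler like the first, on a third peg; leave it alone. Origin at the centre of its underside (the mouth), z up.
- jug: A stainless milk jug, 98 mm high, 83 mm across, with a handle on its own +y side that stands out to 70 mm from its axis. It stands on the grille of the rinse station; leave it alone. Origin at the centre of its underside, z up.
- soap: A brown soap pump bottle, 66 mm across and 186 mm high, on the worktop beyond the other things; leave it alone. Origin at the centre of its underside, z up.
There are look-alikes about, which are no part of the job. What is shaped like the tall_glass but purple is not meant.

How it is judged (in metres and radians):
On the way, in this order (a step that is already met when the one before it is completed fails the run):
1. the tall glass is drawn straight up off its peg: mouth above the peg tips, clear of the rack, still upside down (within 15 degrees) (height (world z) of tall_glass_mouth above 0.09 m and contact force between tall_glass and rack below 0.1 N and contact force between tall_glass and the fingers above 0.5 N and angle between tall_glass's own z axis and vertical below 0.26 rad), for 0.1 s.
2. the glass, squarely over the star (within 12 mm of its centre, within 10 degrees of upright) presses it right down (9 mm of its 10 mm travel or more) for 0.8 s (value of joint rinser above 0.009 m and horizontal distance between tall_glass_mouth and rinser_top below 0.012 m and angle between tall_glass's own z axis and vertical below 0.175 rad and contact force between tall_glass and station above 3 N), for 0.8 s.
At the end, for the whole second after the job is handed in: The tall glass is held still in the fingers and touches nothing else, tilted 30 to 60 degrees from vertical, mouth lower than base, the mouth's centre over the drip tray and over 0.11 m above the worktop; the star is back up; bystanders upright within 30 mm of their places (angle between tall_glass's own z axis and vertical between 0.52 and 1.05 rad and height (world z) of tall_glass_mouth above 0.11 m and x of tall_glass_mouth in the frame of station between -0.085 and 0.085 m and y of tall_glass_mouth in the frame of station between -0.16 and 0.16 m and contact force between tall_glass and the fingers above 0.5 N and contact force between tall_glass and station below 0.1 N and contact force between tall_glass and rack below 0.1 N and contact force between tall_glass and tumbler_a below 0.1 N and contact force between tall_glass and tumbler_b below 0.1 N and contact force between tall_glass and jug below 0.1 N and contact force between tall_glass and soap below 0.1 N and linear speed of tall_glass below 0.03 m/s and angular speed of tall_glass below 0.2 rad/s and value of joint rinser below 0.002 m and distance of each of tumbler_a, tumbler_b, jug, soap from where it was at the start of the episode below 0.03 m and angle between each of tumbler_a, tumbler_b, jug, soap's own z axis and vertical below 0.2 rad); the arm keeps its last pose, push and grip.
It fails at once if a tumbler is knocked over or pushed more than 40 mm (distance of tumbler_a from where it was at the start of the episode above 0.04 m or angle between tumbler_a's own z axis and vertical above 0.5 rad).
It fails at once if a tumbler is knocked over or pushed more than 40 mm (distance of tumbler_b from where it was at the start of the episode above 0.04 m or angle between tumbler_b's own z axis and vertical above 0.5 rad).
It fails at once if the milk jug is knocked over or pushed more than 40 mm (distance of jug from where it was at the start of the episode above 0.04 m or angle between jug's own z axis and vertical above 0.5 rad).
It fails at once if the soap bottle is knocked over or pushed more than 40 mm (distance of soap from where it was at the start of the episode above 0.04 m or angle between soap's own z axis and vertical above 0.5 rad).
It also fails if it takes over 54 s, if anything falls off the work surface, if the arm or the gripper's body presses on something with over 40 N, if the wrist force passes 120 N, or if a joint passes its speed limit or range.

## Robot

A 7-joint arm with a two-finger parallel gripper is mounted at the origin on the work surface. World frame = base frame: x ahead of the robot, y to its left, z up, the work surface at z = 0. Lengths are in mm, angles in rad, forces in N, time in s.
With the tool pointing down it reaches from about 400 to 925 mm from the base axis. Payload 5.6 kg.
Tool frame: the origin (TCP) lies midway between the tips of the shut fingers; the grasp point (between the pads) lies 19 mm behind it; z points along the fingers, y is the line along which they close (so a half turn about z gives the same grasp; the last joint's range is limited). The gripper opens to 85 mm and grips with 20 to 120 N. Pads are 22 mm wide; open, the fingers measure 114 mm over their backs; the gripper's body (76 mm by 85 mm) begins 54 mm behind the grasp point. The pads swing forward as they close: fully open they stand 13 mm farther back than shut.
Start: joints at [-1.169, 0.468, -0.012, 1.603, 0.006, 1.071, -0.056], TCP at [279.72, 586.741, 231.29] pointing down, gripper open.
Joint ranges: [-2.53, 2.53], [-0.31, 2.02], [-1.57, 1.55], [0.28, 2.44], [-1.29, 4.43], [0.15, 1.84], [-2.92, 2.92]. Speed limits (rad/s): [2.57, 2.57, 3.14, 3.14, 3.14, 3.14, 3.14].

## Interface

Orientations are given as a unit quaternion [w, x, y, z].
In Python, from station import ctrl, kin, observe, imaging, workorder, finder gives the robot as it stands. Calls block until the motion is done:
- ctrl.movep(position, orientation): joint-space move of the TCP to a pose.
- ctrl.move_straight(position, rotation=None, vel=150, f_stop=None): straight line of the TCP; rotation=None keeps the orientation; vel is the mean speed in mm/s. With f_stop (N) it stops when the force on the tool has changed by that much, and returns True; else False.
- ctrl.move_j(angles): joint-space move.
- ctrl.open_gripper() and ctrl.clamp(strength=None): open the fingers fully, or close them until they stop; strength is the grip in N (None keeps the last).
- ctrl.dwell(seconds).
- kin.ik(position, orientation): joint angles nearest the present ones, or None.
- observe(): the state.
- imaging.read_camera(name): name is "side" or "top"; returns the picture (384x512x3 uint8, red, green, blue); there is no depth.
- imaging.camera_info(name): a dict with "vfov" (degrees; the focal length in pixels is half the picture's height over the tangent of half this angle, whatever the lens; pixels are square), "cx", "cy" (the principal point, pixels), "R" (3x3) and "t" (3): a world point X has camera coordinates R X + t. Camera axes: x right, y down, z forward; pixel columns grow to the right and rows downward; lengths in mm; the calibration is good to about 2 mm. A picture is of the moment at which its call begins. camera_info takes no time and is no camera call.
A pose or a line that the arm cannot do raises ctrl.PlanningError and nothing moves.
- workorder.job_done(): hands the job in; it is judged then, once.
Trained networks look in the newest picture that a camera, given by its name, has taken for a name from the list of things; names that differ only in an ending like _2 or _b are one class to them, and where a whole thing is asked for, a point or a joint stands for the part that bears it (a point fixed in the world has none). Each returns a list of dicts, best first, with "confidence" (0 to 1); they miss things now and then, are a little off and sometimes report something else, mostly with a low value. They report only what shows in the picture. A call takes as long as a camera call. They do not tell look-alikes from the thing itself.
- finder.outline_of(camera, label): "pixels" (384x512 bool, what is visible of it) and "bbox" ([left, top, width, height] in pixels, round what is visible of it).
The state is a dict: "time": time; "joint_positions": joint angles; "joint_vel": joint speeds; "effort": joint torques, N m; "tool_pos": TCP position; "tool_rot": TCP orientation; "ft_force": force on the tool from outside, world axes, zero at the start; "moment": the same for the moment, N m; "opening": finger opening in mm; "grip_force": force on a finger pad.
Only numpy, scipy, OpenCV 4.12 (cv2) and the standard library are available. Lean on these libraries where they do the work, as an engineer would, in place of code of your own. Each camera call takes 0.05 s, during which the arm holds its last target. There are 200 camera calls.

## Working session

There is one attempt and no reset: what is moved stays moved. The work goes in short steps, each a Python script; the robot and the scene stay as the last script left them, time stands still between calls to the robot, and variables do not carry over. Pictures are saved under pics/ and viewed, at most 10 in all, crops included, and the job is handed in when it is done.

```bash
ls; mkdir -p pics
python3 - <<'E'
from station import imaging, finder, observe
import cv2, numpy as np
for c in ("side","top"):
    im=imaging.read_camera(c); cv2.imwrite(f"pics/{c}0.png",cv2.resize(im[:,:,::-1],(800,600)))
    print(c,imaging.camera_info(c))
    for l in ("tall_glass","rack","station","tumbler_a","jug","soap","rinser_top"):
        try: print(l,[(round(d["confidence"],2),d["bbox"],int(d["pixels"].sum())) for d in finder.outline_of(c,l)])
        except Exception as e: print(l,e)
s=observe();print(s["time"],s["tool_pos"],s["tool_rot"],s["opening"])
E
```

```text
pics
side {'vfov': 44.62675708179434, 'cx': 255.79676680666427, 'cy': 190.772031167616, 'R': array([[-0.95272309, -0.30382952,  0.00251614],
       [-0.23800938,  0.74113113, -0.62775488],
       [ 0.18886567, -0.59867543, -0.77840702]]), 't': array([536.51421597, 175.28290848, 938.7200428 ])}
tall_glass [(0.81, [306.5, 295.2, 47.8, 68.4], 2189), (0.72, [232.9, 262.1, 34.2, 66.5], 2016), (0.66, [160.1, 226.4, 44.7, 72.2], 2035)]
rack [(0.85, [189.5, 213.1, 115.5, 169.0], 7054)]
station [(0.94, [234.4, 95.8, 97.8, 106.6], 5434)]
tumbler_a [(0.9, [240.5, 233.0, 41.1, 53.7], 1217), (0.6, [252.7, 199.6, 38.7, 53.7], 1327)]
jug [(0.81, [254.6, 122.7, 51.3, 56.0], 1775), (0.17, [232.0, 257.8, 35.1, 69.4], 2126)]
soap [(0.67, [158.3, 144.5, 35.1, 81.1], 1953), (0.19, [255.0, 122.7, 52.5, 57.9], 1758)]
rinser_top [(0.88, [277.5, 105.8, 33.1, 19.0], 374)]
top {'vfov': 52.15455206701874, 'cx': 250.92276766842224, 'cy': 194.19660817746671, 'R': array([[-0.02735645, -0.99872046, -0.04253304],
       [-0.98688479,  0.03375502, -0.15785758],
       [ 0.1590913 ,  0.03765678, -0.98654545]]), 't': array([  8.03823173, 578.28986019, 927.27485325])}
tall_glass [(0.88, [137.3, 151.2, 38.4, 39.4], 960), (0.62, [117.8, 276.9, 44.4, 29.3], 1055), (0.56, [120.4, 213.4, 45.2, 32.2], 996)]
rack [(0.76, [100.4, 201.1, 144.5, 57.7], 4075)]
station [(0.61, [265.5, 165.0, 136.9, 81.2], 7372)]
tumbler_a [(0.81, [167.1, 208.1, 34.0, 32.7], 896), (0.8, [204.0, 206.6, 29.5, 35.7], 846), (0.48, [121.6, 215.9, 41.3, 27.2], 921)]
jug [(0.59, [282.7, 173.0, 33.0, 54.9], 1074)]
soap [(0.82, [202.7, 119.8, 34.2, 36.7], 883)]
rinser_top [(0.66, [350.8, 185.4, 24.3, 31.1], 413)]
0.8 [279.71048269 586.76453643 231.32502202] [3.94382527e-05 2.20584532e-01 9.75367859e-01 5.13062620e-05] 85.51066912495693
```

View pics/side0.png

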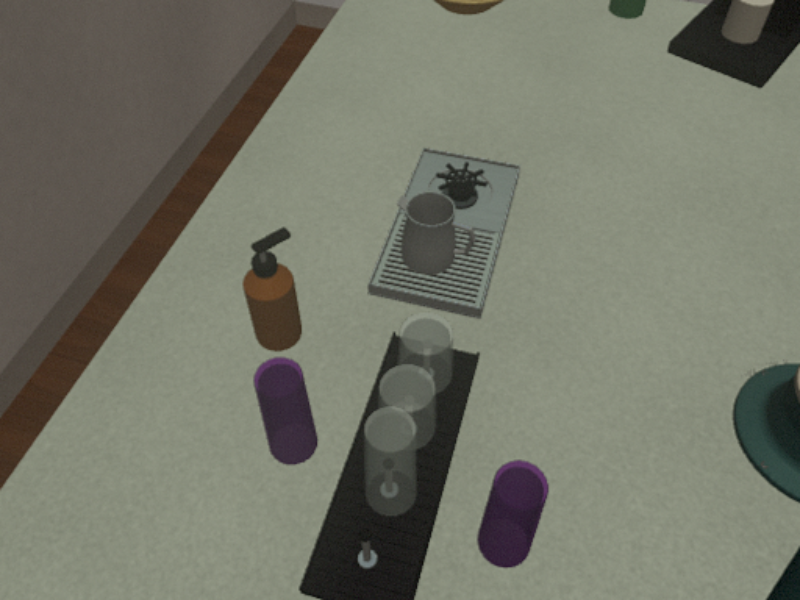

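View pics/top0.png

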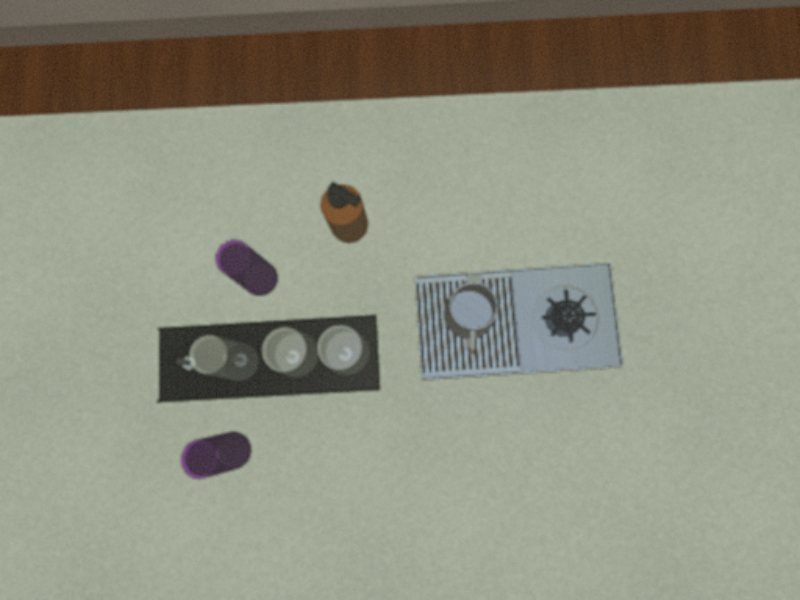

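The side picture shows the rack running from (400,340) to (350,600). The clear tall glass is third along, with its base at (390,428), and the nearest peg, at (367,560), is empty. In the top picture the glass base is at (208,355), the star at (568,314) and the jug at (471,310) with its handle pointing down. The two purple glasses are the decoys.

```bash
cat > h.py <<'E'
import numpy as np
from station import imaging
def ray(c,u,v):
    k=imaging.camera_info(c); f=192/np.tan(np.radians(k["vfov"])/2)
    return -k["R"].T@k["t"], k["R"].T@np.array([(u-k["cx"])/f,(v-k["cy"])/f,1])
def at_z(c,u,v,z):
    o,d=ray(c,u,v); return o+d*(z-o[2])/d[2]
def tri(us,ut):
    A=np.zeros((3,3));b=np.zeros(3)
    for c,p in(("side",us),("top",ut)):
        o,d=ray(c,*p);d=d/np.linalg.norm(d);M=np.eye(3)-np.outer(d,d);A+=M;b+=M@o
    return np.linalg.solve(A,b)
def proj(c,X):
    k=imaging.camera_info(c); f=192/np.tan(np.radians(k["vfov"])/2)
    p=k["R"]@np.asarray(X,float)+k["t"]; return f*p[0]/p[2]+k["cx"],f*p[1]/p[2]+k["cy"]
E
python3 - <<'E'
from h import *
import cv2
from station import imaging, finder
np.set_printoptions(precision=1,suppress=True)
s=.64
P={"glassbase167":((390,428),(208,355),167),"emptypeg88":((367,558),(188,363),88),"tumA102":((407,387),(284,349),102),"tumB102":((426,335),(340,347),102),"jugtop116":((430,208),(471,310),116),"star44":((461,179),(568,315),44)}
for n,(a,b,z) in P.items():
    a=np.array(a)*s;b=np.array(b)*s
    print(n,tri(a,b),at_z("side",*a,z),at_z("top",*b,z))
print("rack corners",*[at_z("top",u*s,v*s,15) for u,v in((160,328),(377,316),(380,390),(158,402))])
print("station corners",*[at_z("top",u*s,v*s,24) for u,v in((415,277),(610,264),(622,367),(422,379))])
for c,z in(("top",44),("side",44)):
    imaging.read_camera(c)
    m=finder.outline_of(c,"rinser_top")
    if m: 
        v,u=np.nonzero(m[0]["pixels"]); print("star",c,at_z(c,(u.min()+u.max())/2,(v.min()+v.max())/2,z),at_z(c,u.mean(),v.mean(),z))
    if c=="top": 
      for l,zz in(("rack",15),("station",24)):
        m=finder.outline_of(c,l)
        if m:
            pts=np.argwhere(m[0]["pixels"])[:,::-1].astype(np.float32)
            print(l,*[at_z(c,*p,zz) for p in cv2.boxPoints(cv2.minAreaRect(pts))])
# crops
t=cv2.resize(imaging.read_camera("top")[190:270,90:260,::-1],None,fx=4.5,fy=4.5,interpolation=cv2.INTER_CUBIC)
cv2.imwrite("pics/topc.png",t)
E
```

```text
glassbase167 [495.8 244.  164.5] [495.8 245.4 167. ] [495.1 243.1 167. ]
emptypeg88 [496.5 329.5  12.2] [485.7 353.9  88. ] [490.6 300.8  88. ]
tumA102 [506.1 151.7  98.5] [505.3 153.8 102. ] [506.1 151.  102. ]
tumB102 [507.   68.2  93.5] [505.3  74.2 102. ] [506.4  67.2 102. ]
jugtop116 [ 556. -127.  119.] [ 560. -130.  116.] [ 553.3 -127.6  116. ]
star44 [ 550.9 -286.1   39.8] [ 549.4 -281.5   44. ] [ 550.8 -285.    44. ]
rack corners [555.2 377.   15. ] [563.3  16.7  15. ] [443.3  14.7  15. ] [434.2 376.2  15. ]
station corners [624.3 -47.6  24. ] [ 634.3 -363.1   24. ] [ 468.2 -367.9   24. ] [458.6 -53.2  24. ]
star top [ 549.9 -282.5   44. ] [ 547.4 -281.1   44. ]
rack [559.2 388.1  15. ] [568.1  19.3  15. ] [442.8  15.   15. ] [432.5 376.3  15. ]
station [628.3 -44.1  24. ] [ 638.  -370.7   24. ] [ 467.8 -367.    24. ] [456.7 -49.3  24. ]
star side [ 550.3 -279.5   44. ] [ 551.6 -280.    44. ]
```

View pics/topc.png

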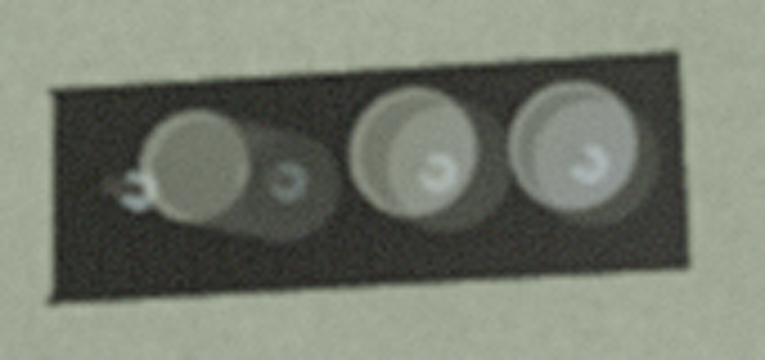

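```bash
cat >> h.py <<'E'
from scipy.spatial.transform import Rotation as Rn
from station import ctrl, kin, observe
def quat(az, tilt=0.):
    """tool down, closing line radial at azimuth az; tilt>0 swings the fingertips outward"""
    y=np.array([np.cos(az),np.sin(az),0]); z=np.array([0,0,-1.])
    z,y=np.cos(tilt)*z+np.sin(tilt)*y, np.cos(tilt)*y-np.sin(tilt)*z
    return Rn.from_matrix(np.column_stack([np.cross(y,z),y,z])).as_quat(scalar_first=True)
G=np.array([495.5,244.]); S=np.array([550.,-284.])
azG=np.arctan2(G[1],G[0]); azS=np.arctan2(S[1],S[0])
E
python3 - <<'E'
from h import *
np.set_printoptions(precision=2,suppress=True)
for n,p,q in [("above",[*G,290],quat(azG)),("grasp",[*G,110],quat(azG)),("lift",[*G,270],quat(azG)),("star",[*S,140],quat(azS)),("starhi",[*S,270],quat(azS))]:
    print(n,kin.ik(p,q))
for t in(.78,-.78):
    u=np.array([np.cos(azS),np.sin(azS)]); m=np.array([*S,200.]); d=np.array([*(u*np.sin(t)),-np.cos(t)])
    print(t,kin.ik(m-d*98,quat(azS,t)))
ctrl.movep([*G,290],quat(azG)); s=observe();print(s["time"],s["tool_pos"],s["ft_force"],s["joint_positions"])
import cv2
cv2.imwrite("pics/side1.png",cv2.resize(imaging.read_camera("side")[180:370,130:380,::-1],(750,570),interpolation=cv2.INTER_CUBIC))
E
```

```text
above [-0.74  0.24  0.26  1.79 -0.07  1.11  0.01]
grasp [-0.7   0.47  0.22  1.95 -0.15  0.74  0.07]
lift [-0.74  0.26  0.26  1.82 -0.08  1.07  0.01]
star [-0.26  0.72  0.99  1.8  -0.71  1.02  0.54]
starhi [-0.29  0.53  1.01  1.69 -0.48  1.19  0.37]
0.78 None
-0.78 None
2.6667 [494.73 245.88 289.67] [0.39 0.28 0.22] [-0.74  0.24  0.26  1.79 -0.07  1.11  0.01]
```

View pics/side1.png

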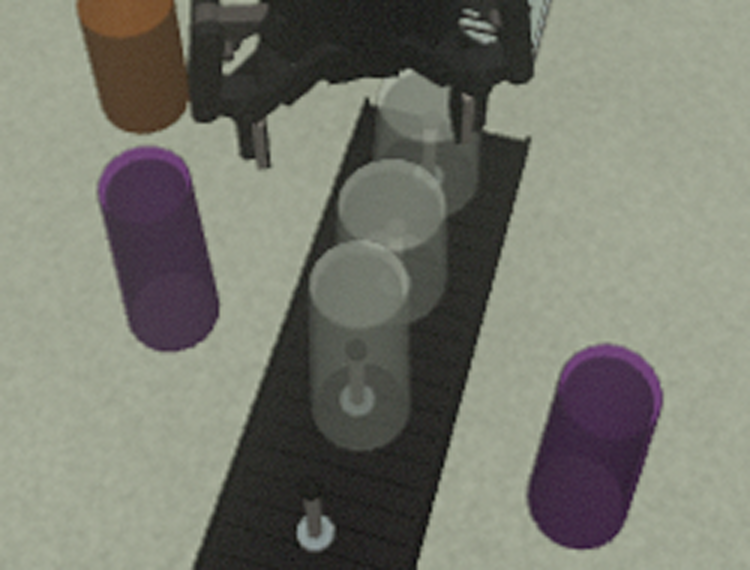

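The gripper hangs above the rack, open, and the glass base is still at crop (360,285), the same place as before. Before grasping I'll find a tilted end pose the arm can reach.

Run:
```python
from h import *
np.set_printoptions(precision=2,suppress=True)
ok=[]
for my in(-78,-30):
  m0=np.array([548.-.03*(my+78),-284+my+78])
  for h in(150,200,260):
    for t in(.65,.78):
      for a in np.radians(np.arange(0,360,30)):
        d=np.array([np.cos(a)*np.sin(t),np.sin(a)*np.sin(t),-np.cos(t)])
        base=Rn.from_rotvec(t*np.cross([0,0,-1],[np.cos(a),np.sin(a),0]))
        for sp in np.radians(np.arange(-90,91,45)):
          R=base*Rn.from_quat(quat(azS+sp),scalar_first=True)
          q=kin.ik(np.array([*m0,h])-d*98,R.as_quat(scalar_first=True))
          if q is not None: ok.append((my,h,t,int(np.degrees(a)+.5),int(np.degrees(sp)),np.array(q)))
print(len(ok))
for o in ok[::max(1,len(ok)//30)]: print(*o)
```

```text
556
-78 150 0.65 0 -90 [ 0.29  0.16  0.43  2.24 -1.16  0.51 -0.37]
-78 150 0.65 90 45 [ 0.3   0.83  0.75  1.37 -0.85  1.76  1.45]
-78 150 0.65 240 -45 [-0.44  0.67  0.73  1.63  0.2   1.2  -1.13]
-78 150 0.65 330 90 [ 0.46  0.1  -0.11  2.3   0.83  0.15  0.66]
-78 150 0.78 90 0 [ 0.52  0.84  0.43  1.28 -0.76  1.78  0.57]
-78 150 0.78 300 -90 [-1.08  0.58  1.39  2.31  0.2   0.19 -2.12]
-78 200 0.65 30 45 [ 0.83  0.28 -0.01  1.92 -0.8   0.95  1.62]
-78 200 0.65 240 -45 [-0.45  0.61  0.75  1.59  0.23  1.28 -1.11]
-78 200 0.65 330 90 [-0.54 -0.07  0.9   2.3   0.55  0.28  0.98]
-78 200 0.78 90 0 [ 0.65  0.77  0.21  1.23 -0.64  1.78  0.44]
-78 200 0.78 300 -90 [-1.19  0.36  1.43  2.27  0.68  0.38 -2.49]
-78 260 0.65 60 -45 [ 0.12  0.62  1.06  1.59 -1.03  1.73  0.05]
-78 260 0.65 240 90 [-0.25  0.49  0.44  1.51  0.4   1.43  1.15]
-78 260 0.78 0 0 [-0.64 -0.29  1.27  2.24 -0.51  0.41  0.64]
-78 260 0.78 210 -90 [-0.28  0.87  0.84  1.14  0.04  1.8  -1.55]
-78 260 0.78 300 45 [-0.6   0.01  0.62  2.19  1.02  0.78 -0.37]
-30 150 0.65 60 -45 [ 0.04  0.71  1.06  1.79 -1.12  1.59  0.2 ]
-30 150 0.65 
[... 178 characters left out ...]
-30 150 0.78 240 45 [-0.42  0.69  0.52  1.6   0.37  1.33  0.21]
-30 200 0.65 30 -45 [-0.27  0.48  1.33  2.06 -1.19  1.31  0.33]
-30 200 0.65 120 90 [ 0.78  0.82 -0.45  1.11 -0.06  1.8   1.47]
-30 200 0.65 300 0 [-0.57  0.09  0.58  2.18  0.83  0.71 -1.07]
-30 200 0.78 60 -90 [ 0.19  0.64  0.91  1.74 -1.1   1.65 -0.62]
-30 200 0.78 240 45 [-0.42  0.63  0.52  1.56  0.4   1.41  0.24]
-30 260 0.65 0 0 [-0.29 -0.16  0.82  2.2  -0.43  0.53  0.39]
-30 260 0.65 210 -90 [-0.35  0.77  0.85  1.24 -0.02  1.74 -1.6 ]
-30 260 0.65 300 45 [-0.63 -0.01  0.61  2.11  0.78  0.86 -0.18]
-30 260 0.78 60 -45 [ 0.12  0.61  1.03  1.69 -1.09  1.75  0.1 ]
-30 260 0.78 240 90 [-0.35  0.55  0.41  1.51  0.47  1.53  1.03]
```

Run:
```python
from h import *
import cv2
np.set_printoptions(precision=2,suppress=True)
q=quat(azG)
hit=ctrl.move_straight([*G,110],q,vel=120,f_stop=8)
s=observe();print(hit,s["tool_pos"],s["ft_force"])
if not hit:
    ctrl.clamp(70); s=observe();print(s["opening"],s["grip_force"],s["ft_force"])
    if 50<s["opening"]<62:
        ctrl.move_straight([*G,150],vel=80); ctrl.move_straight([*G,270],vel=120)
        s=observe();print(s["time"],s["tool_pos"],s["opening"],s["grip_force"],s["ft_force"])
for c,b in(("side",(100,330,130,400)),("top",(150,290,60,260))):
    cv2.imwrite(f"pics/{c}2.png",cv2.resize(imaging.read_camera(c)[b[0]:b[1],b[2]:b[3],::-1],None,fx=2.5,fy=2.5,interpolation=cv2.INTER_CUBIC))
```

```text
False [495.95 244.24 110.66] [ 0.05 -0.02 -0.59]
56.45258948177677 73.58512669801712 [ 0.63 -0.92  6.34]
6.5417 [494.97 243.73 269.06] 56.03141838136374 74.65677358210087 [ 0.25  0.19 -4.25]
```

View pics/side2.png

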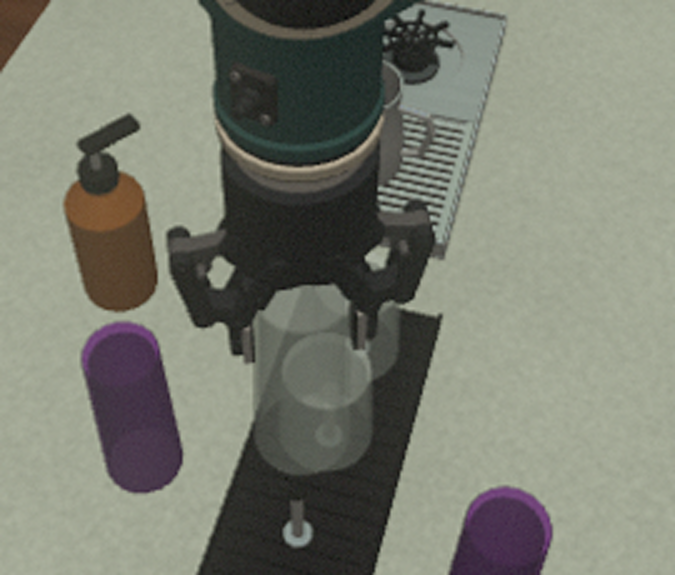

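The glass is off its peg and upright in the fingers, with its mouth ellipse centred near crop (313,430) and the rack clear below. I'll check the mouth offset, then move over the star.

Run:
```python
from h import *
import cv2
np.set_printoptions(precision=2,suppress=True)
print("mouth est",at_z("side",130+313/2.5,100+430/2.5,170.5),"expect",proj("side",[495,243.7,170.5]),(130+313/2.5,100+430/2.5))
ctrl.movep([*S,270],quat(azS)); 
s=observe();print(s["time"],s["tool_pos"],s["opening"],s["ft_force"])
ctrl.move_straight([*S,165],vel=120)
s=observe();print(s["time"],s["tool_pos"],s["opening"],s["ft_force"])
for c,b in(("side",(30,200,200,400)),("top",(120,270,280,480))):
    im=imaging.read_camera(c)
    cv2.imwrite(f"pics/{c}3.png",cv2.resize(im[b[0]:b[1],b[2]:b[3],::-1],None,fx=3.5,fy=3.5,interpolation=cv2.INTER_CUBIC))
    print(c,"mouth expected px",proj(c,[*s["tool_pos"][:2],s["tool_pos"][2]-98.6]),"star",proj(c,[*S,44]))
```

```text
mouth est [487.7  241.12 170.5 ] expect (np.float64(250.3970375628772), np.float64(272.1281617154591)) (255.2, 272.0)
8.5583 [ 550.95 -282.02  269.73] 56.41379254992045 [ 0.19  0.1  -3.61]
9.5833 [ 550.48 -284.44  165.81] 56.22358447120985 [ 0.41 -0.32 -3.86]
side mouth expected px (np.float64(295.5583344703388), np.float64(106.6350418965841)) star (np.float64(295.06764694736165), np.float64(113.8599909173063))
top mouth expected px (np.float64(365.6245648835141), np.float64(200.39357579152227)) star (np.float64(363.12675927149377), np.float64(201.9439153491345))
```

View pics/side3.png

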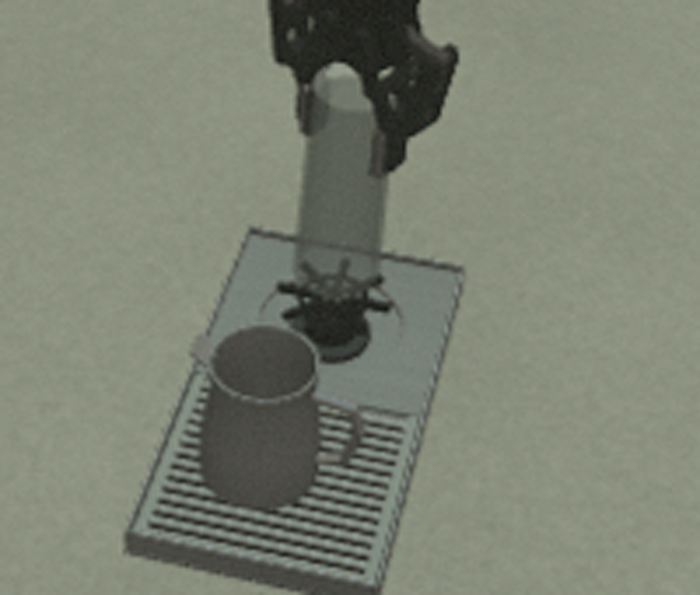

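View pics/top3.png

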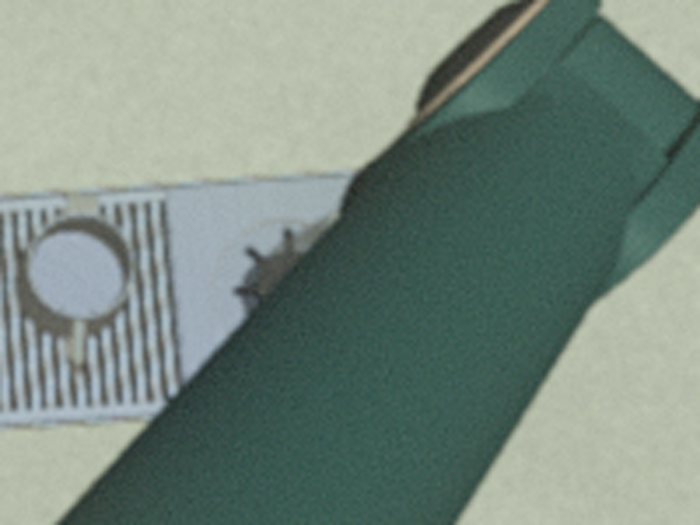

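The side picture shows the mouth centred at about crop x=338, over the star's centre at x=335. The arm hides the star in the top picture. The error is a few mm, inside the 12 mm tolerance, so I'll shift about 2 mm and press.

Run:
```python
from h import *
import cv2
np.set_printoptions(precision=2,suppress=True)
T=np.array([552.,-285.5])
def st(n):
    s=observe();print(n,round(s["time"],2),s["tool_pos"],round(s["opening"],1),s["ft_force"]);return s
ctrl.move_straight([*T,150],vel=80); st("pre")
print(ctrl.move_straight([*T,125],vel=25,f_stop=24)); st("press")
for i in range(4): ctrl.dwell(.4); st("hold")
cv2.imwrite("pics/side4.png",cv2.resize(imaging.read_camera("side")[30:200,200:400,::-1],None,fx=3.5,fy=3.5,interpolation=cv2.INTER_CUBIC))
```

```text
pre 10.03 [ 551.58 -285.26  149.14] 56.0 [-0.81  0.4  -3.78]
True
press 10.76 [ 552.38 -285.84  132.94] 56.3 [-0.95  1.85  7.08]
hold 11.16 [ 552.4  -285.74  132.91] 56.1 [-1.11  1.14  7.37]
hold 11.56 [ 552.39 -285.75  132.91] 56.4 [-1.58  1.02  7.65]
hold 11.96 [ 552.38 -285.76  132.91] 56.2 [-0.71  1.71  7.4 ]
hold 12.36 [ 552.4  -285.73  132.92] 56.1 [-1.01  0.84  7.55]
```

View pics/side4.png

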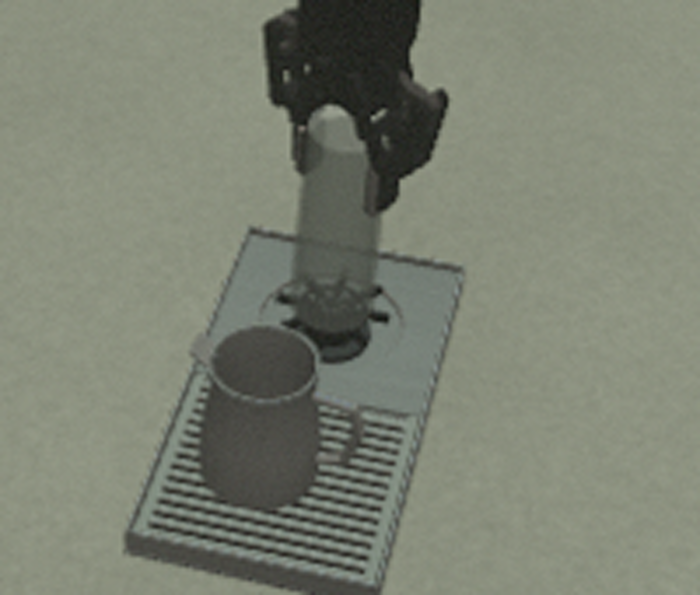

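The glass sits centred on the star: mouth from x=295 to 378, star from 278 to 388. The star is down at about 11 N. I'll press a bit harder so it is surely on its stop, hold, then lift and tilt.

Run:
```python
from h import *
import cv2
np.set_printoptions(precision=2,suppress=True)
T=np.array([552.,-285.5])
def st(n):
    s=observe();print(n,round(s["time"],2),s["tool_pos"],round(s["opening"],1),s["ft_force"]);return s
print(ctrl.move_straight([*T,128],vel=15,f_stop=18)); st("press")
for i in range(3): ctrl.dwell(.5); st("hold")
ctrl.move_straight([*T,180],vel=60); ctrl.move_straight([*T,300],vel=120); st("up")
a=np.radians(240)
for t in(.4,.75):
    d=np.array([np.cos(a)*np.sin(t),np.sin(a)*np.sin(t),-np.cos(t)])
    R=Rn.from_rotvec(t*np.cross([0,0,-1],[np.cos(a),np.sin(a),0]))*Rn.from_quat(quat(azS),scalar_first=True)
    ctrl.movep(np.array([548.,-265,205])-d*98,R.as_quat(scalar_first=True)); st("tilt")
ctrl.dwell(1); s=st("end")
R=Rn.from_quat(s["tool_rot"],scalar_first=True).as_matrix(); print("mouth",s["tool_pos"]+98*R[:,2],"tilt",np.degrees(np.arccos(-R[2,2])))
cv2.imwrite("pics/side5.png",cv2.resize(imaging.read_camera("side")[:,:,::-1],(800,600),interpolation=cv2.INTER_CUBIC))
```

```text
True
press 12.63 [ 552.43 -285.92  132.91] 56.0 [-1.41  0.5   6.31]
hold 13.13 [ 552.43 -285.83  132.9 ] 55.8 [-1.25  1.32  6.81]
hold 13.63 [ 552.46 -285.87  132.93] 55.7 [-0.06  1.15  6.45]
hold 14.13 [ 552.48 -285.88  132.93] 56.0 [-1.2   0.49  6.25]
up 16.23 [ 551.63 -285.09  299.06] 55.7 [ 1.03  0.19 -3.82]
tilt 16.68 [ 568.8  -227.67  293.21] 56.1 [-0.3  -1.32 -4.56]
tilt 17.03 [ 582.74 -203.79  272.39] 56.1 [-0.25 -1.56 -3.19]
end 18.03 [ 581.42 -207.07  276.65] 56.4 [-0.26  0.03 -3.18]
mouth [ 548.02 -264.93  204.95] tilt 42.97851219474206
```

View pics/side5.png

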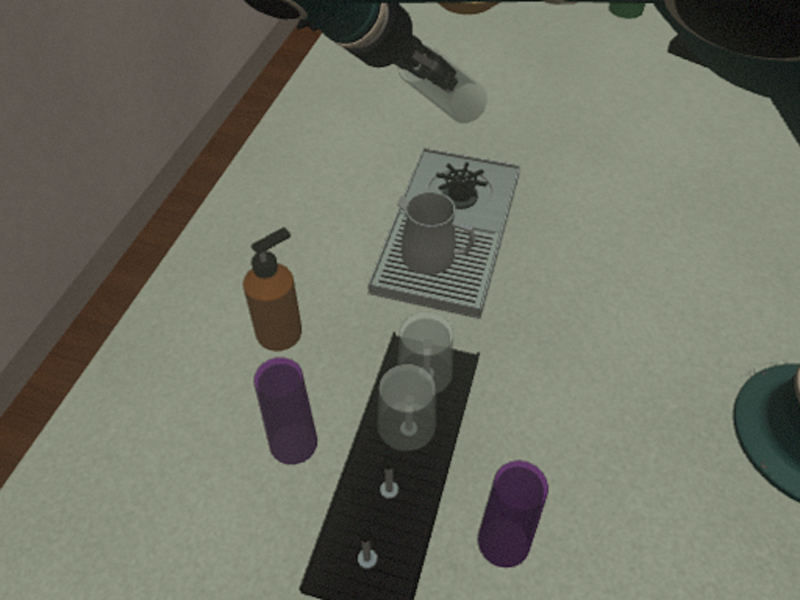

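The glass is held tilted, mouth near (465,105), with the star up and everything else in place. During the hold the steady force was only 10 to 11 N, so the star may not have stayed past 9 mm. There is plenty of time left, so I'll press again with a firmer steady force.

Run:
```python
from h import *
import cv2
np.set_printoptions(precision=2,suppress=True)
T=np.array([552.,-285.5])
def st(n):
    s=observe();print(n,round(s["time"],2),s["tool_pos"],round(s["opening"],1),s["ft_force"]);return s
ctrl.movep([*T,300],quat(azS)); ctrl.move_straight([*T,150],vel=120); ctrl.dwell(.3); f0=st("pre")["ft_force"][2]
z=133.
ctrl.move_straight([*T,z],vel=25,f_stop=40); ctrl.dwell(.2)
while (st("p")["ft_force"][2]-f0)<20 and z>128:
    z-=.4; ctrl.move_straight([*T,z],vel=15,f_stop=40); ctrl.dwell(.15)
for i in range(3): ctrl.dwell(.5); st("hold")
ctrl.move_straight([*T,180],vel=60); ctrl.move_straight([*T,300],vel=120); st("up")
a=np.radians(240)
for t in(.4,.75):
    d=np.array([np.cos(a)*np.sin(t),np.sin(a)*np.sin(t),-np.cos(t)])
    R=Rn.from_rotvec(t*np.cross([0,0,-1],[np.cos(a),np.sin(a),0]))*Rn.from_quat(quat(azS),scalar_first=True)
    ctrl.movep(np.array([548.,-265,205])-d*98,R.as_quat(scalar_first=True))
ctrl.dwell(1); s=st("end")
cv2.imwrite("pics/side6.png",cv2.resize(imaging.read_camera("side")[0:190,180:400,::-1],None,fx=3,fy=3,interpolation=cv2.INTER_CUBIC))
print("mouth px in crop",[(proj("side",[548,-265,205])[i]-[180,0][i])*3 for i in(0,1)])
```

```text
pre 20.38 [ 552.17 -285.51  150.33] 56.1 [-0.3   0.12 -4.51]
p 21.41 [ 552.26 -285.69  133.66] 56.1 [-0.13  1.32  5.03]
p 21.81 [ 552.26 -285.74  133.28] 56.0 [-1.41  0.56  5.11]
p 22.21 [ 552.28 -285.73  132.96] 56.2 [-1.02  1.1   5.69]
p 22.61 [ 552.32 -285.76  132.9 ] 56.3 [-1.06  1.83  7.67]
p 23.01 [ 552.36 -285.79  132.84] 55.8 [-2.97  1.5  10.68]
p 23.41 [ 552.37 -285.87  132.83] 56.0 [-2.47  2.13 13.06]
p 23.81 [ 552.4  -285.87  132.77] 56.4 [-2.79  2.23 15.26]
p 24.21 [ 552.42 -285.93  132.75] 56.3 [-3.38  2.89 17.98]
hold 24.71 [ 552.42 -285.93  132.76] 56.2 [-3.72  3.12 17.72]
hold 25.21 [ 552.41 -285.91  132.73] 56.1 [-4.34  3.23 17.82]
hold 25.71 [ 552.42 -285.92  132.72] 56.3 [-4.25  1.66 18.35]
up 27.84 [ 551.6  -285.1   299.06] 56.4 [ 0.23  0.29 -3.89]
end 29.64 [ 581.42 -207.07  276.64] 56.5 [ 0.53  0.02 -4.07]
mouth px in crop [np.float64(356.0452940418423), np.float64(194.60265931792728)]
```

View pics/side6.png

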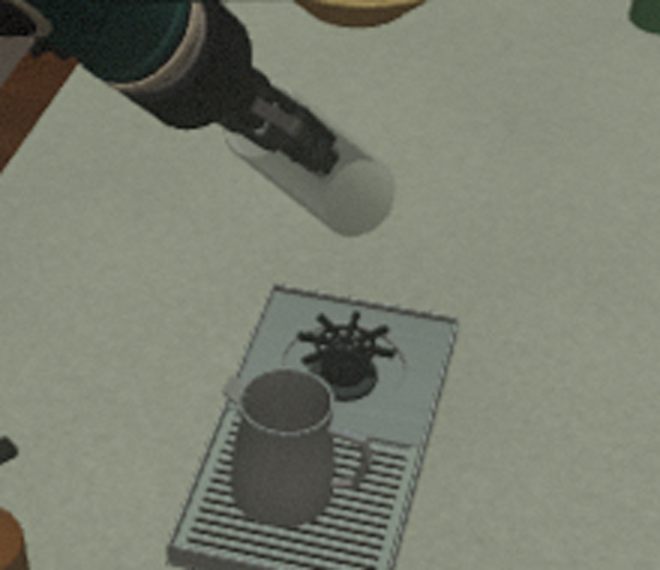

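The hard stop was clear: z stayed at 132.8 while the force rose to 22 N, and it was held there for 1.5 s. The mouth shows near crop (360,198), against (356,195) expected, and the star is back up. Handing in.

```bash
python3 -c "
from station import workorder
print(workorder.job_done())"
```

```text
the job is handed in; nothing more can be done
None
```

I rinsed the tall glass, holding the star on its stop at about 22 N for over 1.5 s, and handed the job in (no verdict came back) with the glass held still at about 43° and its mouth about 205 mm above the worktop over the tray; in the last pictures the tumblers, jug and soap stood where they were.

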